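Unload the grinding jar into the catch tray

ROBOT

A 6-joint arm with a two-finger parallel gripper is mounted at the origin on the work surface. World frame = base frame: x ahead of the robot, y to its left, z up, the work surface at z = 0. Lengths are in mm, angles in degrees, forces in N, time in s.
With the tool pointing down it reaches from about 350 to 850 mm from the base axis. Payload 8.1 kg.
Tool frame: the origin (TCP) lies midway between the tips of the shut fingers; the grasp point (between the pads) lies 19 mm behind it (r.pinch_z is the distance from the TCP to the grasp point, in mm); z points along the fingers, y is the line along which they close (so a half turn about z gives the same grasp; the last joint's range is limited). The gripper opens to 85 mm and grips with 20 to 120 N. Pads are 22 mm wide; open, the fingers measure 114 mm over their backs; the gripper's body (76 mm by 85 mm) begins 54 mm behind the grasp point. The pads swing forward as they close: fully open they stand 13 mm farther back than shut.
Start: joints at [-75.195, 7.471, 85.268, -0, 87.261, -4.893], TCP at [202.26, -564.886, 231.292] pointing down, gripper open.
Joint ranges: [-169.43, 169.43], [-51.17, 129.36], [1.28, 143.12], [-76.62, 256.62], [0, 156.53], [-152.29, 152.29]. Speed limits (degrees/s): [136.94, 136.94, 159.86, 180, 180, 180].

INTERFACE

Orientations are given as [roll, pitch, yaw] about the fixed x, y, z axes, in that order (R = Rz(yaw) Ry(pitch) Rx(roll)).
In Python, from bench import r gives the robot as it stands.
- The arm moves only by the shell command python3 -m jog 'ROWS' [OPENING] [FORCE]. ROWS is JSON, one flat list of numbers, 6 for each row, row after row: the shift along the tool's x, y, z in m, then the turn, a rotation vector about the tool's x, y, z in rad. A call has 1 to 8 rows; each row is the pose to reach, as a shift and turn from the pose commanded when the call began, along the tool's axes at that moment; what a row does not reach only later rows make up. A row lasts 1/8 s, in which the tool goes at most 62.5 mm and 10.7 degrees, less where a joint would pass 70% of its speed; a pose out of reach is approached as far as the arm can. A call with a gripper value outside its range is refused whole. OPENING is the opening, from -1 (shut) to 1 (fully open), set as the call begins (- or left out, the last holds). The fingers move at their own pace and stop on an object; FORCE is the grip in N (left out, the last holds). Time passes only in rows, so rows that repeat a pose let the fingers close. It gives the time, the measured TCP pose, the force, the opening and the grip force at its end, in the units of the state.
- r.sense(): the state, without advancing time (a new reading comes with each control period).
- r.snapshot(name): name is "scene" or "top" or "wrist"; returns a dict with "pixels" (384x512x3 uint8, red, green, blue), "range_z" (384x512 float32, mm along the optical axis (not along the pixel's ray), 0 where there is no reading), "K" (3x3 intrinsics, pixels), "rvec" (rotation vector, rad) and "tvec" (3), from world to camera coordinates, as OpenCV has them. Camera axes: x right, y down, z forward; pixel columns grow to the right and rows downward; lengths in mm; the calibration is good to about 2 mm. The wrist camera is an equidistant fisheye: a pixel r from the principal point sees the ray r / f radians off the axis. A picture is of the moment at which its call begins.
- r.hand_in(): hands the job in; it is judged then, once.
Trained networks look in a picture, given as the dict that the camera call returned (one of the last four; its "shot" number tells which), for a name from the list of things; names that differ only in an ending like _2 or _b are one class to them, and where a whole thing is asked for, a point or a joint stands for the part that bears it (a point fixed in the world has none). Each returns a list of dicts, best first, with "score" (0 to 1); they miss things now and then, are a little off and sometimes report something else, mostly with a low value. They report only what shows in the picture. A call takes as long as a camera call.
- r.look_for(picture, target): "bbox" ([left, top, right, bottom] in pixels, round what is visible of it).
- r.outline_of(picture, target): "region" (384x512 bool, what is visible of it) and "bbox" ([left, top, right, bottom] in pixels, round what is visible of it).
The state is a dict: "time": time; "joint_pos": joint angles; "qd": joint speeds; "joint_efforts": joint torques, N m; "tool_pos": TCP position; "tcp_rot": TCP orientation; "ft_force": force on the tool from outside, world axes, zero at the start; "wrist_torque": the same for the moment, N m; "finger_gap": finger opening in mm; "grip_force": force on a finger pad.
Only numpy, scipy, OpenCV 4.12 (cv2) and the standard library are available. Lean on these libraries where they do the work, as an engineer would, in place of code of your own. Each camera call takes 0.05 s, during which the arm holds its last target. There are 200 camera calls.

TASK

Pull the jar carriage along its rail, out from under the wire guard, until its pointer lines up with the index tab of the catch tray, keeping the jar upright on the way. Then tip the jar with its crank so that all four grinding balls roll out into the tray, and swing the jar back fully upright, leaving the carriage at the mark and the balls in the tray. Do not disturb the bottles and the beaker that stand around.

Things in the scene. Friction and masses are not known exactly. Their poses are not given: they have to be found in the camera images.
- stand: Fixed unloading stand; origin on the bench. Axes: x points away from the robot (within 0.2 rad), y runs along the rail (y grows to the robot's left), z up. The rail runs from y = 0.42 to -0.24 m, 90 mm wide, centred on x = -35 mm. The carriage parks under a guard at the +y end, its jar at y = 0.30 m.
- guard_edge (a point): Middle of the lower edge of the guard's open -y side, 208 mm above the bench. The guard is a flat roof of steel wires (38 mm mesh) in a grey frame 12 mm thick; it reaches 121 mm to either side (stand x) and 280 mm back (+y) to the grey end wall that alone carries it. The parked handle's grip is 30 mm behind this edge, so reach in under it with the tool leaning about 40 degrees towards -y.
- carriage (a joint): Slide of the carriage towards the stand's -y: 0 parked (start), grows as it is pulled out, end of travel 0.42 m; the mark is at 0.29 to 0.37. Stiff (4 N plus 8 N per m/s), stays where left. The carriage is a dark steel plate 85 x 160 mm, top at z = 45 mm, with two aluminium cheeks (outer faces 54 mm either side of the jar's centre, up to z = 124 mm) that carry the jar.
- handle_grip (a point): Grip point on the white pull handle at the carriage's leading (-y) end: a straight post 20 mm wide along the stand's x, 16 mm thick, 75 mm long, leaning 40 degrees from vertical towards the stand's -y. The point is on its centre line, 50 mm from the foot, 25 mm below the free end, 80 mm above the bench. Both sides (stand +x and -x) are free.
- pointer (a point): Tip of the steel pointer on the carriage: a tab 6 mm wide on the plate's edge towards the tray, 72 mm ahead (-y) of the jar's axis, 45 mm above the bench. It moves with the carriage.
- index (a point): Tip of the index tab on the near rim of the catch tray, 6 mm wide, 45 mm above the bench. Its axes are parallel to the stand's. The carriage is at the mark when the pointer has the same y along the rail as this point.
- jar (a joint): Tilt of the steel jar about its horizontal hinge along the stand's y: 0 upright (a stop, start), grows as the mouth turns away from the robot over the tray, stop at 2.1 rad. Friction about 0.12 N m holds it where it is left. The balls run out once it is past level, 1.6 rad; 2.0 or more empties it.
- jar_hinge (a point): Centre of the jar on its hinge axis, 107 mm above the bench; moves with the carriage. The open jar is 76 mm across, 104 mm high, wall 4 mm, with this point at half height.
- crank_grip (a point): Middle of the crank's white grip bar: 16 mm thick, 48 mm long, horizontal, parallel to the hinge, 95 mm from its axis; the point is 88 mm behind (+y of) the jar's centre. Jar upright: the crank points to the robot, 30 degrees above level (bar 154 mm up). Tipping swings it over the top (202 mm) to 30 degrees above level on the far side. The bar does not spin: it turns between the fingers.
- tray: Fixed steel catch tray, square, 180 x 180 mm, 35 mm high, wall and floor 5 mm; origin at the centre of its underside, axes parallel to the stand's. Its near edge lies under the jar once the carriage is at the mark.
- ball0_center (a point): Centre of one of the four white ceramic grinding balls, 24 mm in diameter, 40 g, at first in the jar.
- ball1_center (a point): Centre of one of the four white ceramic grinding balls, 24 mm in diameter, 40 g, at first in the jar.
- ball2_center (a point): Centre of one of the four white ceramic grinding balls, 24 mm in diameter, 40 g, at first in the jar.
- ball3_center (a point): Centre of one of the four white ceramic grinding balls, 24 mm in diameter, 40 g, at first in the jar.
- reagent_bottle: Bystander: clear bottle with an orange cap, 70 mm across, 150 mm high; origin at the centre of its underside.
- wash_bottle: Bystander: white screw-cap jar, 64 mm across, 130 mm high; origin at the centre of its underside.
- beaker: Bystander: glass beaker, 72 mm across, 90 mm high; origin at the centre of its underside.

How it is judged (in metres and radians):
On the way, in this order (a step that is already met when the one before it is completed fails the run):
1. the carriage stands still at the mark with the jar upright (y of pointer in the frame of index between -0.008 and 0.008 m and value of joint jar below 0.3 rad and velocity of joint carriage between -0.02 and 0.02 m/s), for 0.2 s.
2. the jar is tipped and all four balls lie in the tray (x of ball0_center in the frame of tray between -0.09 and 0.09 m and y of ball0_center in the frame of tray between -0.09 and 0.09 m and z of each of ball0_center, ball1_center, ball2_center, ball3_center in the frame of tray below 0.04 m and x of ball1_center in the frame of tray between -0.09 and 0.09 m and y of ball1_center in the frame of tray between -0.09 and 0.09 m and x of ball2_center in the frame of tray between -0.09 and 0.09 m and y of ball2_center in the frame of tray between -0.09 and 0.09 m and x of ball3_center in the frame of tray between -0.09 and 0.09 m and y of ball3_center in the frame of tray between -0.09 and 0.09 m and value of joint jar above 1.2 rad), for 0.1 s.
At the end, for the whole second after the job is handed in: The pointer is within 8 mm of the index tab along the rail, the jar is upright (within 0.12 rad of its stop), carriage and jar are at rest, and all four balls are in the tray (y of pointer in the frame of index between -0.008 and 0.008 m and x of ball0_center in the frame of tray between -0.09 and 0.09 m and y of ball0_center in the frame of tray between -0.09 and 0.09 m and z of each of ball0_center, ball1_center, ball2_center, ball3_center in the frame of tray below 0.04 m and x of ball1_center in the frame of tray between -0.09 and 0.09 m and y of ball1_center in the frame of tray between -0.09 and 0.09 m and x of ball2_center in the frame of tray between -0.09 and 0.09 m and y of ball2_center in the frame of tray between -0.09 and 0.09 m and x of ball3_center in the frame of tray between -0.09 and 0.09 m and y of ball3_center in the frame of tray between -0.09 and 0.09 m and value of joint jar below 0.12 rad and velocity of joint carriage between -0.01 and 0.01 m/s and velocity of joint jar between -0.1 and 0.1 rad/s); the robot touches nothing.
It fails at once if the jar is tipped more than 0.6 rad while the pointer is more than 20 mm from the index (value of joint jar above 0.6 rad and not (y of pointer in the frame of index between -0.02 and 0.02 m)).
It fails at once if a bottle or the beaker is moved more than 20 mm or tipped over (distance of any of reagent_bottle, wash_bottle, beaker from where it was at the start of the episode above 0.02 m or angle between any of reagent_bottle, wash_bottle, beaker's own z axis and vertical above 0.4 rad).
It also fails if it takes over 70 s, if anything falls off the work surface, if the arm or the gripper's body presses on something with over 40 N, if the wrist force passes 120 N, or if a joint passes its speed limit or range.

## Working session

There is one attempt and no reset: what is moved stays moved. The work goes in short steps, Python scripts to look and compute and a shell command to move; the robot and the scene stay as the last step left them, time stands still between calls to the robot, and variables do not carry over. Pictures are saved under pics/ and viewed, at most 10 in all, crops included, and the job is handed in when it is done.

```bash
ls; mkdir -p pics
cat > h.py <<'E'
import numpy as np, cv2
from scipy.spatial.transform import Rotation as Rn
from bench import r
def pose():
    s=r.sense(); return np.array(s['tool_pos']),Rn.from_euler('xyz',s['tcp_rot'],degrees=True).as_matrix(),s
def cam(p): 
    R=cv2.Rodrigues(np.array(p['rvec'],float))[0]; return R,np.array(p['tvec'],float).ravel()
def cloud(p):  # world points HxWx3 for pinhole
    R,t=cam(p); K=np.array(p['K']); z=p['range_z'].astype(float)
    v,u=np.mgrid[:z.shape[0],:z.shape[1]]
    c=np.stack([(u-K[0,2])/K[0,0]*z,(v-K[1,2])/K[1,1]*z,z],-1)
    w=(c-t)@R; w[z<=0]=np.nan; return w
def proj(p,X):
    R,t=cam(p); return cv2.projectPoints(np.array(X,float).reshape(-1,3),np.array(p['rvec'],float),t,np.array(p['K'],float),None)[0][:,0]
def save(p,n,box=None,s=1):
    im=p['pixels'][...,::-1].copy()
    if box: im=im[box[1]:box[3],box[0]:box[2]]
    cv2.imwrite('pics/'+n,cv2.resize(im,None,fx=s,fy=s,interpolation=cv2.INTER_CUBIC))
E
python3 - <<'E'
from h import *
ps={n:r.snapshot(n) for n in('scene','top')}
both=np.vstack([ps['scene']['pixels'],ps['top']['pixels']])[...,::-1]
cv2.imwrite('pics/a.png',cv2.resize(both,None,fx=.78,fy=.78))
for n,p in ps.items():
    R,t=cam(p);print(n,(-R.T@t).round(),p['shot']); w=cloud(p)
    for k in ['stand','guard_edge','handle_grip','carriage','pointer','index','jar','jar_hinge','crank_grip','tray','ball0_center','reagent_bottle','wash_bottle','beaker']:
        o=r.outline_of(p,k)
        for d in o[:1]:
            q=w[d['region']]; print(k,round(d['score'],2),np.round(d['bbox']),np.nanmedian(q,0).round(),np.nanpercentile(q,2,0).round(),np.nanpercentile(q,98,0).round())
E
```

```text
pics
scene [1397.  532. 1042.] 1
stand 0.56 [212. 163. 455. 336.] [572. 347. 123.] [ 450. -158.    3.] [713. 506. 221.]
guard_edge 0.88 [214. 164. 453. 333.] [572. 348. 129.] [ 453. -159.    5.] [713. 506. 221.]
handle_grip 0.58 [336. 227. 417. 279.] [615. 360.  98.] [534. 263.  38.] [645. 427. 157.]
carriage 0.8 [333. 224. 424. 280.] [604. 358. 101.] [528. 261.  37.] [649. 435. 210.]
pointer 0.69 [331. 221. 426. 283.] [597. 361. 101.] [523. 254.  36.] [660. 447. 212.]
index 0.92 [192. 198. 282. 269.] [644.  -2.   6.] [553. -93.   0.] [742.  94.  37.]
jar 0.94 [346. 227. 421. 278.] [622. 358. 117.] [536. 317.  44.] [650. 457. 210.]
jar_hinge 0.66 [192. 196. 284. 266.] [644.  -2.   6.] [552. -95.  -1.] [742.  95.  37.]
crank_grip 0.82 [344. 228. 423. 278.] [627. 357. 115.] [540. 317.  56.] [658. 453. 216.]
tray 0.73 [192. 196. 283. 267.] [643.  -2.   6.] [552. -94.  -0.] [742.  95.  37.]
reagent_bottle 0.72 [280. 251. 312. 303.] [755. 243.  93.] [722. 207.   5.] [772. 268. 151.]
wash_bottle 0.74 [165. 170. 190. 216.] [ 682. -182.   89.] [ 646. -220.    8.] [ 697. -166.  132.]
beaker 0
[... 656 characters left out ...]
. 141. 228.] [598. 373. 140.] [527. 296.  59.] [638. 464. 215.]
jar_hinge 0.81 [ 68. 182. 144. 227.] [593. 371. 136.] [527. 302.  12.] [638. 477. 217.]
crank_grip 0.66 [ 71. 181. 146. 228.] [598. 367. 133.] [527. 301.  58.] [638. 463. 212.]
tray 0.95 [220. 160. 292. 231.] [643.  -2.   5.] [551. -89.   1.] [732.  87.  37.]
ball0_center 0.64 [117. 191. 128. 200.] [617. 357.  80.] [609. 349.  72.] [628. 366.  85.]
reagent_bottle 0.71 [160. 141. 190. 176.] [723. 219. 104.] [699. 198.   1.] [799. 262. 152.]
wash_bottle 0.68 [314. 171. 344. 202.] [ 652. -191.  127.] [ 631. -222.    8.] [ 686. -168.  133.]
beaker 0.62 [312. 170. 341. 200.] [ 651. -191.  127.] [ 631. -220.   10.] [ 686. -168.  133.]
```

```bash
python3 -c "
from h import *
print(pose()[2])"
```

```text
{'time': 1.5, 'joint_pos': array([-7.51964165e+01,  7.46955502e+00,  8.52675858e+01,  4.57127683e-04,
        8.72609205e+01, -4.89420522e+00]), 'qd': array([ 0.04522003,  0.07763398,  0.02592454, -0.05332824, -0.13536072,
        0.02211004]), 'joint_efforts': array([ 1.48972547e-03, -5.69312704e+01, -5.00848317e+01,  2.40733539e-05,
        1.45436508e-03, -1.13598944e-05]), 'tool_pos': array([ 202.25062033, -564.89617847,  231.31108818]), 'tcp_rot': array([ 1.79998029e+02, -2.89540800e-04,  1.96977669e+01]), 'ft_force': array([ 0.02860495,  0.23108353, -0.32666985]), 'wrist_torque': array([-0.03941357, -0.01264181,  0.00600003]), 'grip_force': 0.0, 'finger_gap': 85.35845128308056}
```

View pics/a.png

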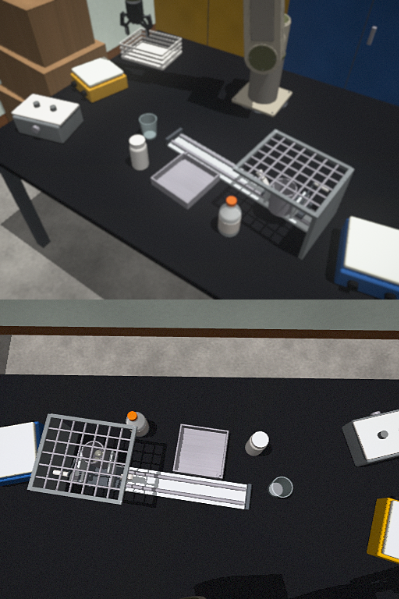

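```bash
cat > m.py <<'E'
from h import *
ps={n:r.snapshot(n) for n in('scene','top')}
for n,p in ps.items():
    np.savez(f'{n}.npz',**{k:np.asarray(p[k]) for k in('pixels','range_z','K','rvec','tvec')})
    w=cloud(p)
    reg=r.outline_of(p,'stand')[0]['region']; reg=cv2.dilate(reg.astype(np.uint8),np.ones((15,15)))>0
    q=w[reg]
    roof=q[(q[:,2]>203)&(q[:,2]<228)]
    c,s,a=cv2.minAreaRect(roof[:,:2].astype(np.float32)); print(n,'roof',len(roof),c,s,a,roof[:,2].mean())
    h=np.histogram(q[:,2],bins=np.arange(-5,60,5)); print(h)
    rail=w[(w[...,2]>6)&(w[...,2]<35)&(w[...,1]<170)&(w[...,1]>-200)&(w[...,0]>400)&(w[...,0]<548)]
    if len(rail):
        c,s,a=cv2.minAreaRect(rail[:,:2].astype(np.float32)); print('rail',len(rail),c,s,a,np.median(rail[:,2]))
    tr=w[r.outline_of(p,'tray')[0]['region']]; tr=tr[(tr[:,2]>30)&(tr[:,2]<40)]
    c,s,a=cv2.minAreaRect(tr[:,:2].astype(np.float32)); print('tray',len(tr),c,s,a)
save(ps['top'],'b.png',(30,135,350,275),2.5)
save(ps['scene'],'c.png',(190,155,460,335),2.9)
E
python3 m.py
```

```text
scene roof 4799 (576.9059448242188, 355.4622802734375) (286.0648193359375, 248.00718688964844) 82.29581451416016 216.7469898253338
(array([5165, 4594,  741, 1422,  328,  509,  671,  237,  175,  182,  116,
         37]), array([-5,  0,  5, 10, 15, 20, 25, 30, 35, 40, 45, 50, 55]))
rail 1884 (478.0884704589844, -6.5951385498046875) (353.0951232910156, 139.3697052001953) 89.91275024414062 14.494195955317087
tray 505 (644.2674560546875, -0.6882781982421875) (185.51644897460938, 184.37567138671875) 82.4747543334961
top roof 5344 (574.7711181640625, 355.75885009765625) (286.8021240234375, 242.49664306640625) 82.34364318847656 217.01821552060238
(array([3980, 3195,  900, 2579,  302,  544, 1061,  216,  217,  626,  410,
         71]), array([-5,  0,  5, 10, 15, 20, 25, 30, 35, 40, 45, 50, 55]))
rail 3682 (478.76641845703125, -11.73297119140625) (363.9868469238281, 138.1769561767578) 89.21949768066406 13.130971539548984
tray 414 (641.821533203125, -1.908660888671875) (179.7610321044922, 180.66038513183594) 82.01597595214844
```

View pics/b.png

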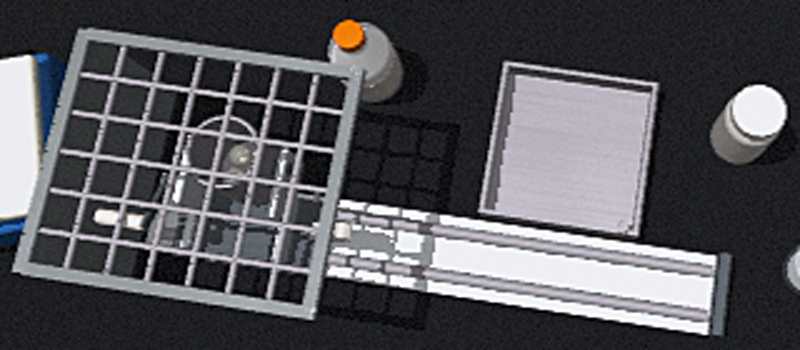

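View pics/c.png

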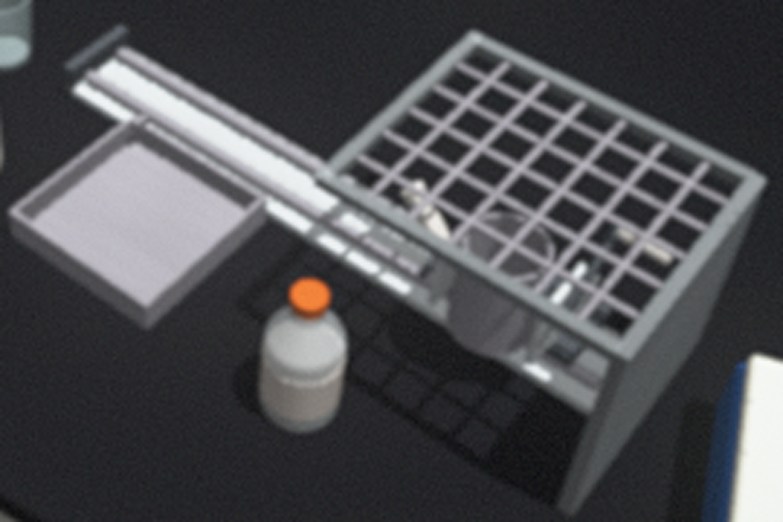

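```bash
cat > m2.py <<'E'
from h import *
yaw=np.deg2rad(-7.7); A=np.array([[np.cos(yaw),-np.sin(yaw)],[np.sin(yaw),np.cos(yaw)]])
for n in('top','scene'):
    p=dict(np.load(n+'.npz')); w=cloud(p); px=p['pixels'].astype(int); s=w.copy(); s[...,:2]=w[...,:2]@A  # stand-aligned coords about world origin
    roof=s[(s[...,2]>203)&(s[...,2]<228)&(w[...,1]>150)&(w[...,1]<560)]
    print(n,'roof',np.percentile(roof,[.5,2,98,99.5],axis=0)[:,:2].round().tolist())
    m=(s[...,2]>5)&(s[...,2]<32)&(px.min(-1)>90)&(w[...,1]<140)&(s[...,0]<545)&(w[...,0]>400)
    for lo in range(-200,140,60):
        q=s[m&(s[...,1]>lo)&(s[...,1]<lo+60)]
        if len(q)>20: print(' rail',lo,len(q),np.percentile(q[:,0],[1,50,99]).round(1),np.median(q[:,2]).round(1))
    q=s[m]; print(' rail ymin',np.percentile(q[:,1],[0,.5]).round())
    t=s[(s[...,2]>25)&(s[...,2]<50)&(w[...,0]>540)&(w[...,0]<760)&(abs(w[...,1])<110)]
    print(' tray',np.percentile(t,[1,99],axis=0).round().tolist())
    # white handle / crank bar
    h=(px.min(-1)>110)&(s[...,2]>48)&(s[...,2]<200)&(s[...,0]>380)&(s[...,0]<620)&(s[...,1]>150)&(s[...,1]<470)&(px.max(-1)-px.min(-1)<45)
    k,lab,st,ce=cv2.connectedComponentsWithStats(h.astype(np.uint8))
    for i in range(1,k):
        if st[i,4]>=8:
            g=s[lab==i]; print(' white',ce[i].round(),st[i,4],g.mean(0).round(),g.min(0).round(),g.max(0).round(),px[lab==i].mean(0).round())
E
python3 m2.py
```

```text
top roof [[401.0, 287.0], [403.0, 288.0], [640.0, 568.0], [642.0, 570.0]]
 rail -140 227 [452.9 495.8 540.3] 13.1
 rail -80 676 [453.1 496.2 540.6] 13.1
 rail -20 668 [452.8 495.9 540.5] 12.9
 rail 40 666 [453.1 496.2 540.7] 12.8
 rail 100 660 [453.2 496.2 540.7] 12.9
 rail ymin [-231. -220.]
 tray [[526.0, -5.0, 25.0], [726.0, 174.0, 46.0]]
 white [114. 183.] 13 [581. 446. 160.] [574. 436. 157.] [588. 457. 163.] [182. 177. 187.]
 white [127. 184.] 18 [582. 411. 159.] [572. 399. 156.] [589. 426. 162.] [189. 184. 194.]
 white [105. 195.] 20 [547. 461. 158.] [532. 457. 155.] [563. 464. 162.] [167. 165. 172.]
 white [125. 196.] 47 [564. 438.  80.] [555. 429.  58.] [574. 447.  86.] [149. 148. 138.]
 white [142. 200.] 39 [553. 376. 123.] [538. 373. 117.] [571. 380. 128.] [161. 164. 166.]
 white [124. 203.] 11 [545. 438.  81.] [543. 431.  75.] [549. 444.  85.] [139. 138. 127.]
 white [139. 216.] 36 [512. 376. 123.] [498. 373. 117.] [528. 380. 128.] [167. 169. 171.]
 white [167. 227.] 44 [497. 305. 100.] [487. 298.  91.] [506. 316. 107.] [207. 202. 198.]
scene roof [[-772.0, 71.0], [-764.0,
[... 509 characters left out ...]
68 [500. 333.  73.] [490. 320.  57.] [510. 348.  86.] [192. 190. 186.]
 white [358. 231.] 25 [532. 398. 150.] [500. 380. 121.] [550. 408. 163.] [131. 130. 135.]
 white [369. 233.] 18 [520. 421. 150.] [517. 412. 132.] [523. 428. 160.] [129. 127. 133.]
 white [351. 239.] 25 [561. 395. 141.] [535. 381. 103.] [583. 409. 161.] [131. 131. 136.]
 white [379. 242.] 16 [536. 457. 155.] [527. 448. 137.] [546. 464. 162.] [132. 131. 137.]
 white [360. 243.] 10 [525. 408. 105.] [522. 404.  96.] [530. 412. 118.] [128. 126. 132.]
 white [377. 250.] 10 [559. 465. 154.] [549. 462. 146.] [566. 467. 159.] [126. 124. 130.]
 white [371. 251.] 22 [557. 450. 137.] [519. 425.  84.] [582. 462. 162.] [130. 130. 135.]
```

```bash
cat >> h.py <<'E'
YAW=np.deg2rad(-7.7); S=Rn.from_euler('z',YAW).as_matrix(); O=S@np.array([532.,126,0])  # stand->world
def W(x): return S@np.asarray(x,float)+O
def T(x): return (np.asarray(x,float)-O)@S
def lean(deg,rot=0): # tool leaning towards -y by deg
    a=np.deg2rad(deg); z=np.array([0,np.sin(a),-np.cos(a)]); x=np.array([0,np.cos(a),np.sin(a)])
    return S@np.stack([x,np.cross(z,x),z],1)
def to(pw,Rw):
    t,R,s=pose(); d=R.T@(np.asarray(pw)-t)/1000; v=Rn.from_matrix(R.T@Rw).as_rotvec()
    n=max(np.linalg.norm(d)/.0625,np.rad2deg(np.linalg.norm(v))/10.7); print('shift',d.round(4),'turn',v.round(4),'rows>=',n.round(1)); return d,v
E
python3 - <<'E'
from h import *
to([450,-110,330],lean(0))
p=dict(np.load('top.npz')); w=cloud(p); s=T(w.reshape(-1,3)).reshape(w.shape)
m=(s[...,0]>-12)&(s[...,0]<12)&(s[...,1]<60)&(s[...,1]>-140)&(s[...,2]>28)&(s[...,2]<60)
for q in s[m]: print(q.round(), end=' ')
print(T([521,-267,0]),T([755,243,0]),T([682,-185,0]))
E
```

```text
shift [ 0.3866 -0.3448 -0.0987] turn [-0.0000e+00  1.0000e-04 -1.0926e+00] rows>= 8.4
[-7. 59. 28.] [-6. 50. 29.] [-10.  58.  29.] [-8. 44. 29.] [-5. 28. 28.] [-11.  44.  29.] [-10.  41.  29.] [-8. 21. 31.] [-7. 19. 29.] [-6. 13. 29.] [-12.  29.  28.] [-10.  21.  29.] [-9. 13. 29.] [-8.  4. 30.] [-7. -4. 31.] [-11.   7.  30.] [-10.  -2.  28.] [-9. -4. 29.] [-9. -7. 28.] [ -8. -13.  29.] [ -8. -15.  28.] [ -7. -18.  29.] [-11. -10.  28.] [-11. -13.  31.] [-10. -16.  28.] [ -9. -24.  29.] [ -9. -27.  29.] [ -5. -49.  29.] [-12. -25.  28.] [-12. -27.  30.] [-11. -33.  29.] [ -9. -41.  29.] [ -9. -44.  28.] [-11. -47.  28.] [-11. -50.  30.] [-11. -53.  29.] [ -9. -64.  29.] [ -9. -67.  30.] [ -8. -69.  31.] [ -8. -72.  28.] [ -6. -80.  29.] [-12. -64.  29.] [-11. -67.  30.] [ -7. -92.  29.] [-12. -84.  29.] [-11. -89.  31.] [  -9. -101.   28.] [  -8. -106.   28.] [  -5. -128.   29.] [ -12. -101.   29.] [ -11. -104.   29.] [ -11. -106.   29.] [ -10. -112.   32.] [ -10. -115.   28.] [  -9. -117.   29.] [  -9. -120.   29.] [  -8. -126.   28.] [  -8. -128.   30.] [  -7. -134.   32.] [ -11. -123.   29.] [ -11. -126.   28.] [ -10. -132.   28.] [  20.07655856 -320.78571172    0.        ] [183.63367273 215.96848752   0.        ] [ 168.63798651 -217.95331349    0.        ]
```

```bash
python3 -m jog '[0.045,-0.04,-0.0125,0,0,-0.13, 0.09,-0.08,-0.025,0,0,-0.26, 0.135,-0.12,-0.0375,0,0,-0.39, 0.18,-0.16,-0.05,0,0,-0.52, 0.225,-0.2,-0.0625,0,0,-0.65, 0.27,-0.24,-0.075,0,0,-0.78, 0.315,-0.28,-0.0875,0,0,-0.91, 0.36,-0.32,-0.1,0,0,-1.04]' 1
python3 - <<'E'
from h import *
p=r.snapshot('wrist'); np.savez('w1.npz',**{k:np.asarray(p[k]) for k in('pixels','range_z','K','rvec','tvec')})
save(p,'w1.png'); R,t=cam(p); print((-R.T@t).round(),R[2].round(2),p['K'])
print([(d['bbox'],d['score']) for d in r.look_for(p,'index')])
a=lean(40); c=W([-35,203,65.4]); to(c-200*a[:,2],a); to(c-110*a[:,2],a)
E
```

```text
time: 2.8
tool_pos: [433.9, -140.5, 332.1]
tcp_rot: [179.9, 0.0, 79.5]
ft_force: [1.1, -0.6, 0.1]
finger_gap: 85.6
grip_force: 0.0
[448. -61. 474.] [-0.06 -0.31 -0.95] [[297.31863964   0.         257.64399926]
 [  0.         297.31863964 191.36497103]
 [  0.           0.           1.        ]]
[([315.1, 0.0, 430.8, 104.0], 0.65)]
shift [0.2799 0.0345 0.1151] turn [ 0.0181  0.6969 -0.0393] rows>= 4.9
shift [0.3376 0.0318 0.1841] turn [ 0.0181  0.6969 -0.0393] rows>= 6.2
```

View pics/w1.png

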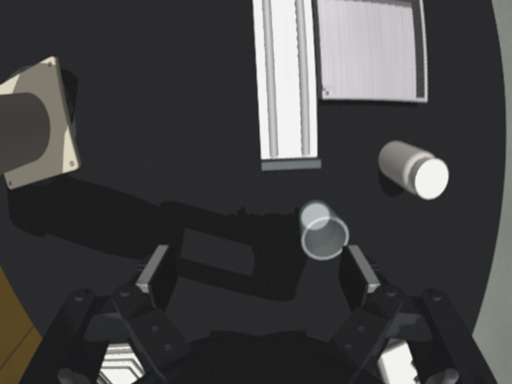

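Run:
```python
from h import *
a=lean(50); c=W([-35,205.6,67.8]); d,v=to(c-150*a[:,2],a)
for i in range(1,8): print((d*i/7).round(3),(v*i/7).round(3))
```

```text
shift [0.2961 0.0336 0.1695] turn [ 0.0217  0.8714 -0.038 ] rows>= 5.5
[0.042 0.005 0.024] [ 0.003  0.124 -0.005]
[0.085 0.01  0.048] [ 0.006  0.249 -0.011]
[0.127 0.014 0.073] [ 0.009  0.373 -0.016]
[0.169 0.019 0.097] [ 0.012  0.498 -0.022]
[0.211 0.024 0.121] [ 0.015  0.622 -0.027]
[0.254 0.029 0.145] [ 0.019  0.747 -0.033]
[0.296 0.034 0.169] [ 0.022  0.871 -0.038]
```

```bash
python3 -m jog '[0.042,0.005,0.024,0.003,0.124,-0.005, 0.085,0.01,0.048,0.006,0.249,-0.011, 0.127,0.014,0.073,0.009,0.373,-0.016, 0.169,0.019,0.097,0.012,0.498,-0.022, 0.211,0.024,0.121,0.015,0.622,-0.027, 0.254,0.029,0.145,0.019,0.747,-0.033, 0.296,0.034,0.169,0.022,0.871,-0.038, 0.296,0.034,0.169,0.022,0.871,-0.038]' 1
python3 - <<'E'
from h import *
p=r.snapshot('wrist'); np.savez('w2.npz',**{k:np.asarray(p[k]) for k in('pixels','range_z','K','rvec','tvec')})
save(p,'w2.png'); R,t=cam(p); print(T(-R.T@t).round(),(S.T@R[2]).round(2))
a=lean(50); c=W([-35,205.6,67.8]); to(c-30*a[:,2],a); to(c,a); print(pose()[2]['joint_pos'].round(),T(pose()[0]))
E
```

```text
time: 3.9
tool_pos: [519.0, 143.4, 157.9]
tcp_rot: [-178.8, -50.0, 80.8]
ft_force: [-0.2, 0.4, 0.2]
finger_gap: 85.5
grip_force: 0.0
[-36.  28. 310.] [-0.    0.53 -0.85]
shift [ 0.0071 -0.      0.122 ] turn [ 0.0024  0.0014 -0.0135] rows>= 2.0
shift [ 7.10e-03 -1.00e-04  1.52e-01] turn [ 0.0024  0.0014 -0.0135] rows>= 2.4
[-21.   4. 112.  48.  84. -27.] [-35.35742567  84.69397871 160.24719692]
```

View pics/w2.png

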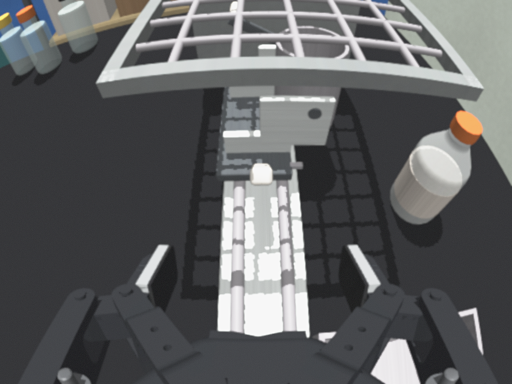

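```bash
cat >> h.py <<'E'
def fproj(p,X):
    R,t=cam(p); K=np.array(p['K']); c=np.atleast_2d(X)@R.T+t; rho=np.hypot(c[:,0],c[:,1]); th=np.arctan2(rho,c[:,2])
    return np.stack([K[0,2]+K[0,0]*th*c[:,0]/rho,K[1,2]+K[1,1]*th*c[:,1]/rho],1)
def fray(p,uv):
    R,t=cam(p); K=np.array(p['K']); a=(np.atleast_2d(uv)-K[:2,2])/K[0,0]; th=np.hypot(a[:,0],a[:,1])
    d=np.c_[a*(np.sin(th)/th)[:,None],np.cos(th)]@R; return -R.T@t,d
def at_z(p,uv,z): # stand coords at height z
    o,d=fray(p,uv); return T(o+d*((z-o[2])/d[:,2])[:,None])
def fcloud(p):
    R,t=cam(p); z=p['range_z'].astype(float); v,u=np.mgrid[:z.shape[0],:z.shape[1]]
    K=np.array(p['K']); a=(np.stack([u,v],-1)-K[:2,2])/K[0,0]; th=np.hypot(a[...,0],a[...,1])+1e-9
    c=np.concatenate([a*(np.tan(th)/th)[...,None],np.ones(z.shape+(1,))],-1)*z[...,None]
    s=T((c-t)@R); s[z<=0]=np.nan; return s
E
python3 - <<'E'
from h import *
p=dict(np.load('w2.npz'))
for n,x in dict(tip=[-35,175,99],grip=[-35,191,80],pointer=[10,228,45],gl=[-131,161,208],gr=[111,161,208],railL=[-80,60,13],railR=[10,60,13]).items(): print(n,fproj(p,W(x)).round())
print('tip',at_z(p,[261,168],105),'ptr',at_z(p,[[301,165]],45))
s=fcloud(p); px=p['pixels'].astype(int)
for u,v in [(261,173),(261,168),(261,180),(252,175),(270,175),(299,165),(280,85),(112,85),(470,88),(320,115)]: print((u,v),s[v,u].round(),px[v,u])
E
```

```text
tip [[260. 177.]]
grip [[260. 174.]]
pointer [[300. 165.]]
gl [[101.  98.]]
gr [[476. 101.]]
railL [[216. 325.]]
railR [[308. 324.]]
tip [[-34.05219849 179.94887388 105.        ]] ptr [[ 11.520792   227.72349965  45.        ]]
(261, 173) [-34. 178. 101.] [247 247 246]
(261, 168) [-34. 182. 102.] [247 247 247]
(261, 180) [-34. 172.  98.] [245 244 242]
(252, 175) [-42. 176. 100.] [196 192 185]
(270, 175) [-26. 177.  98.] [241 239 235]
(299, 165) [  9. 228.  45.] [143 141 143]
(280, 85) [-23. 161. 208.] [97 98 98]
(112, 85) [-120.  161.  216.] [ 97 100  99]
(470, 88) [100. 161. 218.] [94 97 95]
(320, 115) [ 27. 245. 106.] [82 84 85]
```

```bash
python3 -m jog '[0.007,0.001,0.035,0.002,0.001,-0.013, 0.007,0.001,0.075,0.002,0.001,-0.013, 0.007,0.001,0.11,0.002,0.001,-0.013, 0.007,0.001,0.14,0.002,0.001,-0.013, 0.007,0.001,0.152,0.002,0.001,-0.013, 0.007,0.001,0.152,0.002,0.001,-0.013]' 1
python3 - <<'E'
from h import *
t,R,s=pose(); print(T(t),T(t-19*R[:,2]),s['ft_force'])
E
```

```text
time: 4.7
tool_pos: [540.5, 261.4, 70.8]
tcp_rot: [179.4, -49.9, 82.8]
ft_force: [0.0, -0.1, 0.4]
finger_gap: 85.4
grip_force: 0.0
[-31.38522279 205.4340523   70.82786141] [-31.46248536 190.88966166  83.05302936] [ 3.44908240e-04 -1.13966781e-01  4.36085654e-01]
```

```bash
python3 -m jog '[0,-0.0025,0.003,0,0,0, 0,-0.0025,0.003,0,0,0, 0,-0.0025,0.003,0,0,0, 0,-0.0025,0.003,0,0,0, 0,-0.0025,0.003,0,0,0]' -1 60
python3 - <<'E'
from h import *
t,R,s=pose(); print(T(t),s['ft_force'],s['finger_gap'],s['grip_force'])
a=lean(50);d,v=to(t+S@[0,-300,0],R)
E
```

```text
time: 5.32
tool_pos: [538.3, 263.8, 68.2]
tcp_rot: [179.5, -50.0, 82.6]
ft_force: [-0.7, -5.6, 4.3]
finger_gap: 19.3
grip_force: 60.7
[-33.93965977 207.56007054  68.21026166] [-0.7033424  -5.60218999  4.28475759] 19.32190145925527 60.684635639190674
shift [-0.193   0.0003 -0.2297] turn [0. 0. 0.] rows>= 4.8
```

```bash
python3 -m jog '[-0.010,0,-0.012,0,0,0, -0.026,0,-0.031,0,0,0, -0.044,0,-0.053,0,0,0, -0.063,0,-0.075,0,0,0, -0.082,0,-0.098,0,0,0, -0.101,0,-0.120,0,0,0, -0.118,0,-0.141,0,0,0, -0.129,0,-0.153,0,0,0]' -1 60
python3 - <<'E'
from h import *
t,R,s=pose(); print(T(t),s['ft_force'],s['finger_gap'],s['joint_pos'].round())
p=r.snapshot('wrist'); np.savez('w3.npz',**{k:np.asarray(p[k]) for k in('pixels','range_z','K','rvec','tvec')})
save(p,'w3.png')
p=r.snapshot('top'); np.savez('t3.npz',**{k:np.asarray(p[k]) for k in('pixels','range_z','K','rvec','tvec')})
E
```

```text
time: 6.32
tool_pos: [511.5, 65.3, 68.2]
tcp_rot: [179.5, -50.1, 82.6]
ft_force: [5.5, 3.6, 5.5]
finger_gap: 19.4
grip_force: 62.0
[-33.89107271   7.2357188   68.20825931] [5.52477227 3.6081359  5.45468253] 19.36044302105403 [-30.  16. 110.  46.  82. -41.]
```

View pics/w3.png

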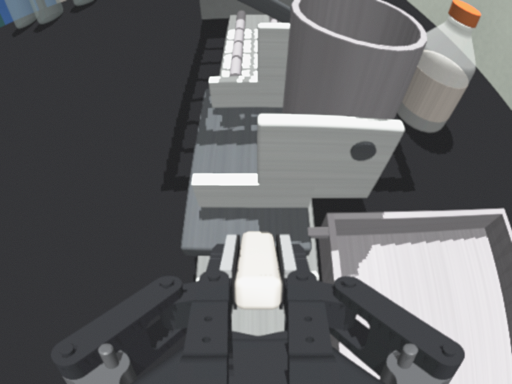

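Run:
```python
from h import *
p=dict(np.load('w3.npz')); s=fcloud(p)
for u,v in [(320,231),(328,231),(332,231),(312,231)]: print((u,v),s[v,u].round(1),at_z(p,[u,v],45).round(1))
q=dict(np.load('w1.npz')); 
print(at_z(q,[325,92],45).round(1),[fproj(q,W([x,y,45])).round() for x,y in((12,-113),(12,-70))])
ims=[cv2.resize(q['pixels'][60:125,290:370,::-1],(400,325),interpolation=cv2.INTER_CUBIC)]
t=dict(np.load('t3.npz')); c=proj(t,W([12,-100,45])).ravel().astype(int); print(c)
ims.append(cv2.resize(t['pixels'][c[1]-30:c[1]+35,c[0]-40:c[0]+40,::-1],(400,325),interpolation=cv2.INTER_CUBIC))
cv2.imwrite('pics/e.png',np.hstack(ims))
print(proj(t,W([12,-100,45])),proj(t,W([12,-70,45])))
```

```text
(320, 231) [ 7.  29.1 44.5] [[ 6.8 28.9 45. ]]
(328, 231) [15.3 33.7 33.9] [[12.3 28.8 45. ]]
(332, 231) [17.9 33.1 35.1] [[15.  28.7 45. ]]
(312, 231) [ 1.3 28.6 45.7] [[ 1.5 29.  45. ]]
[[  18.2 -121.2   45. ]] [array([[321.,  86.]]), array([[320.,  57.]])]
[273 227]
[[273.14739937 227.82176401]] [[262.41641518 226.21263503]]
```

View pics/e.png

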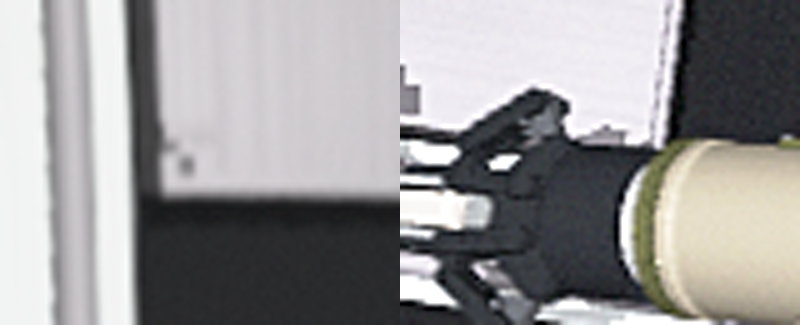

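Run:
```python
from h import *
ims=[]
for n in('top','scene'):
    t=dict(np.load(n+'.npz')); c=proj(t,W([15,-115,45])).ravel().astype(int); print(n,c)
    ims.append(cv2.resize(t['pixels'][c[1]-16:c[1]+16,c[0]-20:c[0]+20,::-1],(400,320),interpolation=cv2.INTER_NEAREST))
    for x,y in((15,-115),(25,-115),(15,-125),(15,-105)): print((x,y),proj(t,W([x,y,45])).ravel().round(1))
cv2.imwrite('pics/f.png',np.hstack(ims))
```

```text
top [278 227]
(15, -115) [278.7 227.6]
(25, -115) [279.1 224. ]
(15, -125) [282.3 228.1]
(15, -105) [275.1 227. ]
scene [239 193]
(15, -115) [239.7 194. ]
(25, -115) [237.5 195.7]
(15, -125) [237.2 192.5]
(15, -105) [242.2 195.5]
```

View pics/f.png

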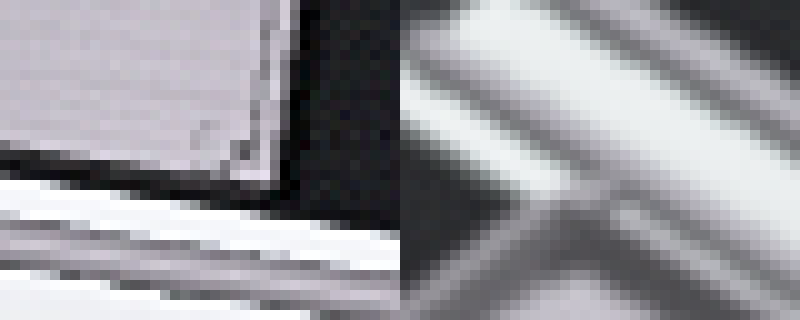

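```bash
python3 -m jog '[-0.008,0,-0.010,0,0,0, -0.022,0,-0.026,0,0,0, -0.038,0,-0.045,0,0,0, -0.054,0,-0.064,0,0,0, -0.070,0,-0.083,0,0,0, -0.084,0,-0.100,0,0,0, -0.0925,0,-0.110,0,0,0, -0.0925,0,-0.110,0,0,0]' -1 60
python3 -m jog '[0,0,0,0,0,0, 0,0,0,0,0,0, 0,0,0,0,0,0]' 1
python3 - <<'E'
from h import *
t,R,s=pose(); print(T(t),s['ft_force'],s['finger_gap'],s['joint_pos'].round())
E
```

```text
time: 7.42
tool_pos: [492.2, -77.7, 68.2]
tcp_rot: [179.4, -50.0, 82.7]
ft_force: [1.4, -3.2, 6.9]
finger_gap: 19.5
grip_force: 63.2
time: 7.8
tool_pos: [491.2, -76.0, 67.1]
tcp_rot: [179.6, -50.0, 82.6]
ft_force: [0.6, -1.3, 0.3]
finger_gap: 72.8
grip_force: 0.0
[ -35.08072158 -135.47716394   67.08991749] [ 0.56474883 -1.26203078  0.32702682] 72.83912087966895 [-43.  23. 101.  39.  91. -47.]
```

Run:
```python
from h import *
d,v=to(W([0,-80,250]),lean(0))
a=np.array([0,0,-.11])
for i in range(1,6): print((a+(d-a)*i/5).round(3),(v*i/5).round(3))
```

```text
shift [ 0.1756  0.0359 -0.075 ] turn [ 0.0039 -0.8725  0.002 ] rows>= 4.7
[ 0.035  0.007 -0.103] [ 0.001 -0.175  0.   ]
[ 0.07   0.014 -0.096] [ 0.002 -0.349  0.001]
[ 0.105  0.022 -0.089] [ 0.002 -0.524  0.001]
[ 0.141  0.029 -0.082] [ 0.003 -0.698  0.002]
[ 0.176  0.036 -0.075] [ 0.004 -0.873  0.002]
```

```bash
python3 -m jog '[0,0,-0.035,0,0,0, 0,0,-0.08,0,0,0, 0,0,-0.11,0,0,0, 0.035,0.007,-0.103,0,-0.175,0, 0.07,0.014,-0.096,0,-0.35,0, 0.105,0.022,-0.089,0.002,-0.525,0.001, 0.141,0.029,-0.082,0.003,-0.7,0.002, 0.176,0.036,-0.075,0.004,-0.873,0.002]' 1
python3 -m jog '[0,0,0,0,0,0, 0,0,0,0,0,0]'
python3 - <<'E'
from h import *
t,R,s=pose(); print(T(t),s['ft_force'],s['joint_pos'].round())
p=r.snapshot('wrist'); np.savez('w4.npz',**{k:np.asarray(p[k]) for k in('pixels','range_z','K','rvec','tvec')})
q=r.snapshot('top'); np.savez('t4.npz',**{k:np.asarray(q[k]) for k in('pixels','range_z','K','rvec','tvec')})
c=fproj(p,W([10,-115,45])).ravel().astype(int); print(c)
im=cv2.resize(p['pixels'][c[1]-25:c[1]+25,c[0]-30:c[0]+30,::-1],(480,400),interpolation=cv2.INTER_CUBIC)
full=cv2.resize(p['pixels'][...,::-1],(320,240)); full=cv2.copyMakeBorder(full,0,160,0,0,cv2.BORDER_CONSTANT)
cv2.imwrite('pics/g.png',np.hstack([im,full]))
E
```

```text
time: 8.8
tool_pos: [534.3, -25.1, 252.8]
tcp_rot: [179.7, 0.3, 82.2]
ft_force: [0.7, -0.8, -1.4]
finger_gap: 85.6
grip_force: 0.0
time: 9.05
tool_pos: [533.4, -24.9, 250.0]
tcp_rot: [-180.0, 0.0, 82.4]
ft_force: [-0.9, -0.3, -0.1]
finger_gap: 85.2
grip_force: 0.0
[-6.04713768e-02 -7.91908896e+01  2.50027308e+02] [-0.88953814 -0.33210366 -0.07380252] [-8. -3. 94. -0. 89. -1.]
[266 193]
```

View pics/g.png

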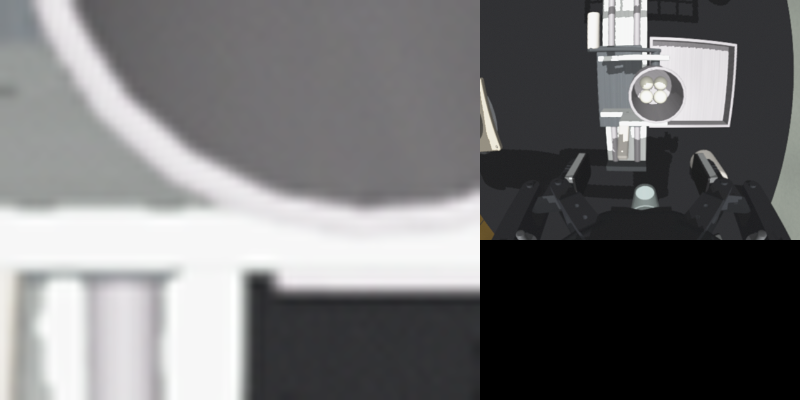

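```bash
python3 -m jog '[-0.04,0,0.015,0,0,0, -0.09,0,0.035,0,0,0, -0.125,0,0.05,0,0,0, -0.125,0,0.05,0,0,0, -0.125,0,0.05,0,0,0]' 1
python3 - <<'E'
from h import *
t,R,s=pose(); print(T(t),s['ft_force'])
p=r.snapshot('wrist'); np.savez('w5.npz',**{k:np.asarray(p[k]) for k in('pixels','range_z','K','rvec','tvec')})
s=fcloud(p)
m=(s[...,0]>-5)&(s[...,0]<35)&(s[...,1]<-85)&(s[...,1]>-145)&(s[...,2]>38)&(s[...,2]<52)
v,u=np.where(m)
for a,b in zip(u,v): print((a,b),s[b,a].round(),end=' ')
c=fproj(p,W([15,-115,45])).ravel().astype(int); print(c)
print([fproj(p,W([15,y,45])).ravel().round(1) for y in(-105,-125)])
im=cv2.resize(p['pixels'][c[1]-20:c[1]+20,c[0]-25:c[0]+25,::-1],(800,600)[:2] and (750,600),interpolation=cv2.INTER_CUBIC)
cv2.imwrite('pics/h.png',im)
E
```

```text
time: 9.78
tool_pos: [516.2, -151.0, 200.2]
tcp_rot: [-180.0, -0.0, 82.1]
ft_force: [0.1, 0.2, 0.9]
finger_gap: 85.2
grip_force: 0.0
[-2.04288847e-01 -2.06469346e+02  2.00201330e+02] [0.10308284 0.21788706 0.90315396]
(np.int64(253), np.int64(68)) [ -5. -97.  47.] (np.int64(254), np.int64(68)) [ -4. -97.  47.] (np.int64(255), np.int64(68)) [ -3. -97.  48.] (np.int64(256), np.int64(68)) [ -2. -97.  48.] (np.int64(257), np.int64(68)) [ -1. -96.  47.] (np.int64(258), np.int64(68)) [  0. -97.  48.] (np.int64(253), np.int64(69)) [ -5. -97.  44.] (np.int64(254), np.int64(69)) [ -4. -97.  44.] (np.int64(255), np.int64(69)) [ -3. -97.  45.] (np.int64(256), np.int64(69)) [ -2. -97.  44.] (np.int64(257), np.int64(69)) [ -1. -97.  44.] (np.int64(258), np.int64(69)) [  0. -97.  44.] (np.int64(253), np.int64(70)) [ -5. -98.  44.] (np.int64(254), np.int64(70)) [ -4. -98.  45.] (np.int64(255), np.int64(70)) [ -3. -98.  46.] (np.int64(256), np.int64(70)) [ -2. -98.  45.] (np.int64(257), np.int64(70)) [ -1. -98.  44.] (np.int64(258), np.int64(70)) [  0. -98.  45.] (np.int64(253), np.int64(71)) [ -5. 
[... 17052 characters left out ...]
t64(257), np.int64(97)) [  -1. -125.   44.] (np.int64(258), np.int64(97)) [   0. -125.   43.] (np.int64(253), np.int64(98)) [  -5. -126.   44.] (np.int64(254), np.int64(98)) [  -4. -126.   44.] (np.int64(255), np.int64(98)) [  -3. -126.   43.] (np.int64(256), np.int64(98)) [  -2. -126.   43.] (np.int64(257), np.int64(98)) [  -1. -126.   44.] (np.int64(258), np.int64(98)) [   0. -126.   43.] (np.int64(253), np.int64(99)) [  -5. -127.   45.] (np.int64(254), np.int64(99)) [  -4. -127.   44.] (np.int64(255), np.int64(99)) [  -3. -127.   44.] (np.int64(256), np.int64(99)) [  -2. -127.   45.] (np.int64(257), np.int64(99)) [  -1. -127.   43.] [273  86]
[array([273.2,  76.7]), array([273.2,  96.6])]
```

```bash
cat > crank.py <<'E'
from h import *
for n,f in(('w4',fcloud),('t4',lambda p:T(cloud(p).reshape(-1,3)).reshape(384,512,3))):
    p=dict(np.load(n+'.npz')); s=f(p); px=p['pixels'].astype(int)
    m=(s[...,2]>130)&(s[...,2]<175)&(s[...,1]>0)&(s[...,1]<100)&(s[...,0]<-30)&(s[...,0]>-120)
    q=s[m]; 
    if len(q): print(n,len(q),np.percentile(q,[2,50,98],axis=0).round(1).tolist())
    m=(abs(s[...,2]-157)<4)&(s[...,1]>-95)&(s[...,1]<10)&(abs(s[...,0]-15)<60); q=s[m]
    if len(q): print('rim',len(q),cv2.minEnclosingCircle(q[:,:2].astype(np.float32)))
to(W([-69,45.5,135+110]),lean(0));
E
python3 crank.py
```

```text
w4 1457 [[-68.2, 15.1, 143.8], [-58.3, 34.8, 159.9], [-33.0, 65.0, 162.7]]
rim 1517 ((20.675670623779297, -42.74089813232422), 38.11548614501953)
t4 69 [[-70.2, 42.0, 154.9], [-63.4, 54.5, 160.6], [-55.3, 66.2, 164.0]]
rim 44 ((9.739786148071289, -36.104740142822266), 33.923763275146484)
shift [ 0.2511 -0.0698 -0.0443] turn [ 0.0005  0.0001 -0.0026] rows>= 4.2
```

```bash
python3 -m jog '[0.05,-0.012,-0.02,0,0,0, 0.1,-0.025,-0.044,0,0,0, 0.15,-0.037,-0.044,0,0,0, 0.2,-0.05,-0.044,0,0,0, 0.251,-0.0624,-0.044,0,0,-0.003, 0.251,-0.0624,-0.044,0,0,-0.003, 0.251,-0.0624,-0.03,0,0,-0.003, 0.251,-0.0624,-0.01,0,0,-0.003]' 1 20
python3 -c "
from h import *
t,R,s=pose(); print(T(t)); to(W([-61.6,45.3,135.5]),lean(0))"
```

```text
time: 10.82
tool_pos: [489.3, 106.5, 209.6]
tcp_rot: [179.9, 0.0, 82.4]
ft_force: [0.2, -0.5, 0.5]
finger_gap: 85.5
grip_force: 0.0
[-61.42268999  45.06507911 209.56258514]
shift [ 0.0003 -0.0003  0.0741] turn [0.0014 0.0008 0.0014] rows>= 1.2
```

```bash
python3 -m jog '[0,0,0.03,0,0,0, 0,0,0.06,0,0,0, 0,0,0.074,0,0,0, 0,0,0.074,0,0,0]' 1 20
python3 -m jog '[0,0,0,0,0,0, 0,0,0,0,0,0, 0,0,0,0,0,0, 0,0,0,0,0,0, 0,0,0,0,0,0]' -1 25
python3 - <<'E'
from h import *
t,R,s=pose(); print(T(t),s['ft_force'],s['finger_gap'],s['grip_force'])
for th in range(0,121,10):
    a=np.deg2rad(150-th); x=20.7+95*np.cos(a); z=107+95*np.sin(a)-19
    print(th,(R.T@(W([x,45.3,z])-W([20.7+95*np.cos(np.deg2rad(150)),45.3,135.5]))/1000).round(4))
E
```

```text
time: 11.32
tool_pos: [487.9, 106.4, 134.7]
tcp_rot: [-179.9, 0.1, 82.4]
ft_force: [-0.5, 0.5, 0.6]
finger_gap: 85.6
grip_force: 0.0
time: 11.95
tool_pos: [489.5, 107.3, 137.0]
tcp_rot: [179.9, 0.0, 82.4]
ft_force: [1.4, -1.0, 1.7]
finger_gap: 15.2
grip_force: 24.6
[-61.27595835  45.92938256 137.02365728] [ 1.44298851 -1.01000559  1.69156535] 15.173694007674356 24.564253985881805
0 [0. 0. 0.]
10 [-0.      0.0095 -0.0135]
20 [-0.0001  0.0213 -0.0252]
30 [-0.0001  0.0348 -0.0347]
40 [-0.0001  0.0499 -0.0417]
50 [-0.0002  0.0659 -0.0459]
60 [-0.0002  0.0824 -0.0473]
70 [-0.0003  0.0989 -0.0459]
80 [-0.0003  0.1148 -0.0415]
90 [-0.0003  0.1298 -0.0345]
100 [-0.0004  0.1434 -0.025 ]
110 [-0.0004  0.1551 -0.0133]
120 [-0.0004  0.1645  0.0003]
```

```bash
python3 -m jog '[0,0.0095,-0.0135,0,0,0, 0,0.0213,-0.0252,0,0,0, 0,0.0348,-0.0347,0,0,0, 0,0.0499,-0.0417,0,0,0, 0,0.0575,-0.044,0,0,0, 0,0.0659,-0.0459,0,0,0, 0,0.0740,-0.047,0,0,0, 0,0.0824,-0.0473,0,0,0]' -1 25
python3 - <<'E'
from h import *
t,R,s=pose(); print(T(t),s['ft_force'],s['finger_gap'],s['grip_force'])
f=lambda th: R.T@(W([20.7+95*np.cos(np.deg2rad(150-th)),45.3,107+95*np.sin(np.deg2rad(150-th))]))/1000
for th in range(60,119,6): print(th,(f(th)-f(60)).round(4))
p=r.snapshot('wrist'); s=fcloud(p); 
m=(abs(s[...,2]-45)<3)&(s[...,1]<-100)&(s[...,1]>-130)&(s[...,0]>2)&(s[...,0]<30); print(m.sum(),s[m].round()[:3])
E
```

```text
time: 12.95
tool_pos: [570.7, 96.5, 185.0]
tcp_rot: [-180.0, 0.0, 82.5]
ft_force: [-5.1, 1.6, 0.9]
finger_gap: 14.8
grip_force: 25.4
[ 20.67215517  46.08471546 184.96764895] [-5.12396456  1.61943568  0.91569491] 14.76888374864648 25.402926206588745
60 [0. 0. 0.]
66 [-0.      0.0099  0.0005]
72 [-0.0001  0.0198  0.0021]
78 [-0.0001  0.0294  0.0046]
84 [-0.0001  0.0386  0.0082]
90 [-0.0001  0.0475  0.0127]
96 [-0.0001  0.0558  0.0181]
102 [-0.0001  0.0636  0.0244]
108 [-0.0002  0.0706  0.0314]
114 [-0.0002  0.0769  0.0391]
0 []
```

```bash
python3 -m jog '[0,0.0099,0.0005,0,0,0, 0,0.0198,0.0021,0,0,0, 0,0.0294,0.0046,0,0,0, 0,0.0386,0.0082,0,0,0, 0,0.0475,0.0127,0,0,0, 0,0.0517,0.0153,0,0,0, 0,0.0558,0.0181,0,0,0, 0,0.0598,0.0212,0,0,0]' -1 25
python3 -m jog '[0,0.0038,0.0032,0,0,0, 0,0.0074,0.0066,0,0,0, 0,0.0108,0.0102,0,0,0, 0,0.0141,0.0141,0,0,0, 0,0.0171,0.0179,0,0,0, 0,0.0185,0.0199,0,0,0, 0,0.0185,0.0199,0,0,0, 0,0.0185,0.0199,0,0,0]' -1 25
cat > balls.py <<'E'
from h import *
t,R,s=pose(); print(T(t),s['ft_force'],s['finger_gap'],s['grip_force'])
for n in('top','scene','wrist'):
    p=r.snapshot(n); c=fcloud(p) if n=='wrist' else T(cloud(p).reshape(-1,3)).reshape(384,512,3)
    np.savez(n+'_b.npz',**{k:np.asarray(p[k]) for k in('pixels','range_z','K','rvec','tvec')})
    m=(c[...,0]>22)&(c[...,0]<188)&(c[...,1]<42)&(c[...,1]>-125)&(c[...,2]>16)&(c[...,2]<60)
    k,l,st,_=cv2.connectedComponentsWithStats(m.astype(np.uint8))
    print(n,[(st[i,4],np.nanmedian(c[l==i],0).round().tolist(),c[l==i][:,2].max().round()) for i in range(1,k) if st[i,4]>5])
    print([(round(d['score'],2),np.nanmean(c[d['region']],0).round().tolist()) for d in r.outline_of(p,'ball0_center')])
E
python3 balls.py
```

```text
time: 14.0
tool_pos: [630.5, 88.5, 162.8]
tcp_rot: [179.9, 0.0, 82.4]
ft_force: [-2.8, 0.3, 5.4]
finger_gap: 15.4
grip_force: 26.1
time: 15.0
tool_pos: [648.0, 86.1, 142.4]
tcp_rot: [-180.0, 0.1, 82.4]
ft_force: [-2.4, 0.4, -0.4]
finger_gap: 14.8
grip_force: 26.6
[ 98.5728275   46.18273347 142.36670317] [-2.39846656  0.39296866 -0.35356378] 14.78220301692135 26.61363422870636
top [(np.int32(100), [169.0, -36.0, 25.0], np.float64(34.0)), (np.int32(53), [162.0, -89.0, 25.0], np.float64(31.0)), (np.int32(49), [138.0, -41.0, 26.0], np.float64(30.0))]
[(0.52, [137.0, -40.0, 26.0]), (0.46, [116.0, -67.0, 13.0]), (0.28, [158.0, -25.0, 25.0])]
scene [(np.int32(6), [42.0, -125.0, 28.0], np.float64(36.0)), (np.int32(38), [51.0, -45.0, 57.0], np.float64(60.0)), (np.int32(6), [112.0, -124.0, 22.0], np.float64(28.0)), (np.int32(6), [131.0, -124.0, 29.0], np.float64(30.0)), (np.int32(12), [23.0, 4.0, 29.0], np.float64(33.0)), (np.int32(51), [170.0, -85.0, 23.0], np.float64(30.0)), (np.int32(102), [155.0, -28.0, 23.0], np.float64(32.0)), (np.int32(33), [179.0, -40.0, 25.0], np.float64(32.0))]
[(0.49, [145.0, -36.0, 24.0])]
wrist [(np.int32(42), [32.0, 11.0, 58.0], np.float64(60.0)), (np.int32(715), [168.0, -30.0, 24.0], np.float64(29.0)), (np.int32(72), [147.0, -34.0, 22.0], np.float64(26.0))]
[]
```

Run:
```python
from h import *
t,R,s=pose()
f=lambda th: R.T@(W([20.7+95*np.cos(np.deg2rad(150-th)),45.3,107+95*np.sin(np.deg2rad(150-th))]))/1000
for a,L in((115.3,(110,100,90,80,70,60,50,40)),(40,(30,20,12,6,2,0,-1))): print([(th,(f(th)-f(a)).round(4).tolist()[1:]) for th in L])
```

```text
[(110, [-0.0053, -0.007]), (100, [-0.017, -0.0187]), (90, [-0.0306, -0.0282]), (80, [-0.0456, -0.0352]), (70, [-0.0616, -0.0395]), (60, [-0.0781, -0.0409]), (50, [-0.0946, -0.0395]), (40, [-0.1106, -0.0352])]
[(30, [-0.015, 0.007]), (20, [-0.0286, 0.0165]), (12, [-0.0381, 0.0257]), (6, [-0.0444, 0.0334]), (2, [-0.0481, 0.0389]), (0, [-0.0498, 0.0418]), (-1, [-0.0506, 0.0432])]
```

```bash
python3 -m jog '[0,-0.0053,-0.007,0,0,0, 0,-0.017,-0.0187,0,0,0, 0,-0.0306,-0.0282,0,0,0, 0,-0.0456,-0.0352,0,0,0, 0,-0.0616,-0.0395,0,0,0, 0,-0.0781,-0.0409,0,0,0, 0,-0.0946,-0.0395,0,0,0, 0,-0.1106,-0.0352,0,0,0]' -1 25
python3 -m jog '[0,-0.015,0.007,0,0,0, 0,-0.0286,0.0165,0,0,0, 0,-0.0381,0.0257,0,0,0, 0,-0.0444,0.0334,0,0,0, 0,-0.0481,0.0389,0,0,0, 0,-0.05,0.0425,0,0,0, 0,-0.0506,0.0435,0,0,0, 0,-0.0506,0.0435,0,0,0]' -1 25
python3 -c "
from h import *
t,R,s=pose(); print(T(t),s['ft_force'])"
```

```text
time: 16.3
tool_pos: [540.7, 100.6, 180.9]
tcp_rot: [179.5, -0.0, 82.4]
ft_force: [3.3, -0.7, 0.8]
finger_gap: 14.6
grip_force: 25.4
time: 17.3
tool_pos: [489.5, 107.5, 135.6]
tcp_rot: [179.8, 0.0, 82.4]
ft_force: [2.2, 1.4, 9.5]
finger_gap: 15.1
grip_force: 27.7
[-61.30634715  46.09066425 135.57901887] [2.24610949 1.39592779 9.47913817]
```

```bash
python3 -m jog '[0,0,0,0,0,0, 0,0,0,0,0,0, 0,0,0,0,0,0, 0,0,0,0,0,0, 0,0,-0.03,0,0,0, 0,0,-0.07,0,0,0, 0,0,-0.11,0,0,0, 0,0,-0.11,0,0,0]' 1
python3 -m jog '[-0.05,0.012,0,0,0,0, -0.1,0.025,0,0,0,0, -0.15,0.037,0,0,0,0, -0.2,0.05,0.02,0,0,0, -0.251,0.062,0.044,0,0,0, -0.251,0.062,0.044,0,0,0, -0.251,0.062,0.044,0,0,0]' 1
cat >> balls.py <<'E'
s=c
for lo,hi in((2,13),(16,30)):
    m=(abs(s[...,2]-45)<2.5)&(s[...,1]<-100)&(s[...,1]>-130)&(s[...,0]>lo)&(s[...,0]<hi); print('tab',m.sum(),s[m].mean(0).round(1))
for n in('top','wrist'):
    p=dict(np.load(n+'_b.npz')); s=fcloud(p) if n=='wrist' else T(cloud(p).reshape(-1,3)).reshape(384,512,3)
    for nm,m in(('bar',(s[...,2]>130)&(s[...,2]<215)&(s[...,1]>25)&(s[...,1]<66)&(s[...,0]<120)&(s[...,0]>-120)),('rim',(s[...,2]>150)&(s[...,2]<166)&(s[...,1]>-85)&(s[...,1]<0)&(abs(s[...,0]-20)<60))):
        if m.sum()>3: print(n,nm,m.sum(),np.percentile(s[m],[3,50,97],axis=0).round().tolist())
im=np.hstack([cv2.resize(dict(np.load(f))['pixels'][a:b,e:g,::-1],(400,400),interpolation=cv2.INTER_CUBIC) for f,a,b,e,g in(('top_b.npz',130,270,200,340),('scene_b.npz',130,270,180,320))])
cv2.imwrite('pics/final.png',im)
E
python3 balls.py
```

```text
time: 18.3
tool_pos: [490.4, 107.7, 248.5]
tcp_rot: [179.6, -0.1, 82.4]
ft_force: [0.5, -0.2, -1.1]
finger_gap: 85.2
grip_force: 0.0
time: 19.18
tool_pos: [516.3, -149.3, 199.6]
tcp_rot: [-179.9, -0.0, 82.4]
ft_force: [-0.3, -0.4, 0.1]
finger_gap: 85.4
grip_force: 0.0
[  -0.36865265 -204.75167767  199.55821448] [-0.31204445 -0.38174405  0.13428346] 85.40154156880325 0.0
top [(np.int32(152), [158.0, -38.0, 25.0], np.float64(33.0)), (np.int32(53), [162.0, -88.0, 25.0], np.float64(33.0)), (np.int32(119), [37.0, -45.0, 59.0], np.float64(60.0))]
[(0.58, [138.0, -41.0, 27.0])]
scene [(np.int32(13), [28.0, -113.0, 41.0], np.float64(49.0)), (np.int32(6), [51.0, -124.0, 27.0], np.float64(34.0)), (np.int32(8), [38.0, -78.0, 38.0], np.float64(59.0)), (np.int32(30), [48.0, -15.0, 58.0], np.float64(60.0)), (np.int32(12), [24.0, -5.0, 29.0], np.float64(59.0)), (np.int32(7), [120.0, -125.0, 20.0], np.float64(27.0)), (np.int32(12), [23.0, 17.0, 32.0], np.float64(37.0)), (np.int32(47), [170.0, -85.0, 25.0], np.float64(33.0)), (np.int32(103), [153.0, -29.0, 24.0], np.float64(31.0)), (np.int32(32), [179.0, -39.0, 25.0], np.float64(35.0))]
[(0.46, [147.0, -34.0, 26.0])]
wrist [(np.int32(589), [36.0, -39.0, 59.0], np.float64(60.0)), (np.int32(597), [148.0, -34.0, 25.0], np.float64(30.0)), (np.int32(284), [175.0, -46.0, 25.0], np.float64(29.0)), (np.int32(299), [161.0, -90.0, 25.0], np.float64(30.0)), (np.int32(54), [26.0, -114.0, 44.0], np.float64(46.0))]
[]
tab 66 [   7.3 -115.4   44.6]
tab 75 [  23.  -113.7   44.5]
top bar 109 [[-70.0, 26.0, 155.0], [-63.0, 45.0, 160.0], [-55.0, 64.0, 164.0]]
top rim 163 [[-17.0, -79.0, 152.0], [23.0, -45.0, 159.0], [55.0, -8.0, 162.0]]
wrist rim 991 [[-11.0, -81.0, 151.0], [19.0, -75.0, 158.0], [52.0, -59.0, 160.0]]
```

View pics/final.png

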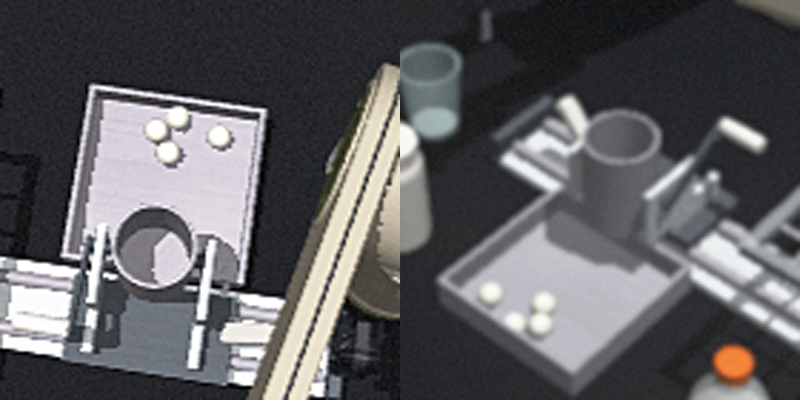

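The final picture shows four white balls in the tray: three clustered near (165,135) and one at (219,136). The jar is upright and empty, and the pointer is 2 mm from the index. The gripper is clear of everything, so I'm handing in.

```bash
python3 -c "
from bench import r
print(r.hand_in())"
```

```text
the job is handed in; nothing more can be done
None
```

I pulled the carriage to the mark (pointer measured about 2 mm from the index tab), tipped all four balls into the tray, swung the jar back upright with the gripper clear, and handed the job in at about 19 s; no verdict was returned.

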